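Release the locked slide magazine with the release pin

ROBOT

A 7-joint arm with a two-finger parallel gripper is mounted at the origin on the work surface. World frame = base frame: x ahead of the robot, y to its left, z up, the work surface at z = 0. Lengths are in m, angles in rad, forces in N, time in s.
With the tool pointing down it reaches from about 0.4 to 0.875 m from the base axis. Payload 19.3 kg.
Tool frame: the origin (TCP) lies midway between the tips of the shut fingers; the grasp point (between the pads) lies 19 mm behind it; x points along the fingers, y is the direction in which the jaws open and shut, and the axes are right-handed (so a half turn about x gives the same grasp; the last joint's range is limited). The gripper opens to 85 mm and grips with 20 to 120 N. Pads are 22 mm wide; open, the fingers measure 114 mm over their backs; the gripper's body (76 mm by 85 mm) begins 54 mm behind the grasp point. The pads swing forward as they close: fully open they stand 13 mm farther back than shut.
Start: joints at [1.171, 0.521, -0.036, 1.599, 0.021, 1.021, -0.113], TCP at [0.202, -0.591, 0.231] pointing down, gripper open.
Joint ranges: [-2.91, 2.91], [-0.3, 2.13], [-1.5, 1.42], [0.17, 2.43], [-1.26, 4.41], [0.16, 1.93], [-2.52, 2.52]. Speed limits (rad/s): [1.89, 1.89, 2.39, 2.39, 3.01, 3.01, 3.01].

INTERFACE

Orientations are given as [roll, pitch, yaw] about the fixed x, y, z axes, in that order (R = Rz(yaw) Ry(pitch) Rx(roll)).
In Python, from workcell import bot gives the robot as it stands. The module is installed in compiled form; this text tells all that it offers.
- The arm moves only by the tool servo_tool, never from a script. Its argument "targets" is a list of rows, each an object of numbers: "x", "y", "z": the shift along the tool's x, y, z as a fraction of full scale; "wx", "wy", "wz": the turn, a rotation vector about the tool's x, y, z as a fraction of full scale. A call has 1 to 12 rows; each row is the pose to reach, as a shift and turn from the pose measured when the call began, along the tool's axes at that moment, turning the shorter way round; what a row does not reach only later rows make up. Full scale, the value 1, is 40 cm for a shift and 360 degrees for a turn. A row lasts 1/8 s, in which the tool goes at most 62.5 mm and 10.7 degrees, less where a joint would pass 70% of its speed; a pose out of reach is approached as far as the arm can. A call with a number of a shift or a turn outside -1 to 1 is refused whole. A call with a gripper value outside its range is refused whole. "grip" is the gripper command: -1 is shut, 1 is fully open, values between are in proportion, set as the call begins (left out, the last holds). The fingers move at their own pace and stop on an object; "squeeze" is the grip in N (left out, the last holds). Time passes only in rows, so rows that repeat a pose let the fingers close. It gives the time, the measured TCP pose, the force and the opening at its end, in the units of the state.
- bot.observe(): the state, without advancing time (a new reading comes with each control period).
- bot.grab_frame(name): name is "scene" or "top" or "wrist"; returns (picture, depth): 420x560x3 uint8, red, green, blue; 420x560 float32, m along the optical axis (not along the pixel's ray), 0 where there is no reading.
- bot.get_calibration(name): a dict with "intrinsics" (3x3 intrinsics, pixels), "R" (3x3) and "t" (3): a world point X has camera coordinates R X + t. Camera axes: x right, y down, z forward; pixel columns grow to the right and rows downward; lengths in m; the calibration is good to about 2 mm. A picture is of the moment at which its call begins: read the wrist's pose just before it. get_calibration takes no time and is no camera call; for the wrist camera it gives the pose at the moment of the call.
- bot.job_done(): hands the job in, once; it reports no verdict.
Trained networks look in the newest picture that a camera, given by its name, has taken for a name from the list of things; names that differ only in an ending like _2 or _b are one class to them, and where a whole thing is asked for, a point or a joint stands for the part that bears it (a point fixed in the world has none). Each returns a list of dicts, best first, with "confidence" (0 to 1); they miss things now and then, are a little off and sometimes report something else, mostly with a low value. They report only what shows in the picture. A call takes as long as a camera call. They do not tell look-alikes from the thing itself.
- bot.trace(camera, target): "mask" (420x560 bool, what is visible of it) and "pixel" ([column, row] in pixels, amid what is visible of it).
The state is a dict: "clock": time; "qpos": joint angles; "qd": joint speeds; "joint_efforts": joint torques, N m; "position": TCP position; "tool_rot": TCP orientation; "force": force on the tool from outside, world axes, zero at the start; "moment": the same for the moment, N m; "grip_width": finger opening in m.
Only numpy, scipy, OpenCV 4.12 (cv2) and the standard library are available. Lean on these libraries where they do the work, as an engineer would, in place of code of your own. Each camera call takes 0.05 s, during which the arm holds its last target. There are 200 camera calls.

TASK

The slide loader has no power and its orange slide magazine is locked down in its well. Take the red-handled release pin from its stand, push it down through the blue-rimmed slot in the loader's deck, feel along the slot for the hidden springy latch tab and press it down gently (it and the stiff plate beside it break above 20 N) until the magazine springs up. Leave the magazine standing up in its well and put the pin back in its stand, upright and fully home, without disturbing the other things on the bench.

Things in the scene. Friction and masses are not known exactly. Their poses are not given: they have to be found in the camera images.
- loader: white slide loader, fixed on the bench, 260 (x) by 360 (y) mm, flat deck 100 mm above the bench. Origin on the bench under the middle of the slot; x and y along its sides, z up. Its deck reaches from y = -170 to +190 mm; a blue optics hood, 220 x 90 mm, top 175 mm above the bench, stands on it from y = +98 to +188. The magazine's well, 86 by 52 mm, is centred at y = -85.
- slot (a point): centre of the release slot's mouth, level with the deck. The slot, 60 mm long along the loader's x, 11 wide along its y, with a flat blue rim, goes through the 8 mm thick deck into a hollow. Under it hides the latch tab, 18 mm long along the slot and as wide as the slot; its centre is within 20 mm of the slot's centre along x, its top 18 to 32 mm below the deck, different each time, not given.
- slot_end (a point): end of the slot's mouth nearest the robot, 30 mm from its centre. Feel of what is below: on either side of the tab, level with it, lies a stiff fragile plate that gives 5 N per mm and opens nothing. The tab starts at 2 to 8 N, then yields at 0.4 N per mm; it frees the magazine after 4 to 8 mm, has a hard stop at 10 mm, and springs back. Plate and tab break above 20 N.
- magazine_top (a point): centre of the top of the orange slide magazine (84 mm along the loader's x, 50 along its y, 44 high, 0.16 to 0.24 kg). Locked down, its top is about 2 mm below the deck; sprung up, it stands about 20 mm above the deck, still upright in its well.
- pin_handle (a point): centre of the release pin's red handle: 16 x 16 mm square, sides along the pin's x and y, 48 mm high. z points up along the pin. Below the handle is a steel collar (22 mm across, 4 mm thick, its underside 28 mm below this point), then a round steel shaft of 8 mm diameter with a flat end. The pin is 112 mm long, 90 g.
- pin_tip (a point): lower end of the release pin, 88 mm below the handle's centre and 60 mm below the collar's underside.
- stand_mouth (a point): centre of the hole's mouth on top of the grey pin stand, a fixed block 56 x 56 x 64 mm. The hole is round, 11 mm across with a 3 mm chamfer, straight down through the block. With the pin home, its collar rests on the stand's top, 64 mm above the bench, and the handle's centre is 92 mm above the bench.
- petri_dish: bystander: clear petri dish with red filling, 56 mm across, 15 mm high, origin under its centre. It and the pin stand may change places.
- oil_bottle: bystander: small dropper bottle, 32 mm across, 70 mm high, origin under its centre
- specimen_jar: bystander: jar with a red cap, 56 mm across, 65 mm high, origin under its centre
- slide_box: bystander: blue slide box 100 x 85 x 40 mm, origin under its centre
- reagent_bottle: bystander: bottle with a red cap, 70 mm across, 150 mm high, origin under its centre
- marker: bystander: black marker pen with a blue cap, 130 x 13 x 13 mm, lying along its x, origin under its centre
Not all that is in view belongs to the job. Of the things that look like the part that bears stand_mouth, take the one that is farthest to the robot's right at the start.

How it is judged:
On the way, in this order (a step that is already met when the one before it is completed fails the run):
1. the pin is lifted clear of its stand (z of pin_tip in the frame of stand_mouth above 0.005 m), for 0.1 s.
2. the magazine springs up while the pin is in the slot (z of magazine_top in the frame of loader above 0.112 m and z of pin_tip in the frame of slot below -0.01 m and horizontal distance between pin_tip and slot below 0.03 m), for 0.1 s.
At the end, for the whole second after the job is handed in: the magazine stands sprung up in its well, its top 12 to 28 mm above the deck and not leaning over 0.15 rad; the pin stands in its stand, handle centred within 6 mm over the hole and 88 to 96 mm above the bench, leaning less than 0.1 rad (z of magazine_top in the frame of loader between 0.112 and 0.128 m and angle between magazine_top's own z axis and vertical below 0.15 rad and horizontal distance between pin_handle and stand_mouth below 0.006 m and angle between pin_handle's own z axis and vertical below 0.1 rad and height (world z) of pin_handle between 0.088 and 0.096 m); the robot touches nothing.
It fails at once if the pin presses the latch tab or the plate beside it harder than 20 N (contact force between pin and latch above 20 N).
It fails at once if a bystander is shifted by more than 20 mm (distance of any of petri_dish, oil_bottle, specimen_jar, slide_box, reagent_bottle, marker from where it was at the start of the episode above 0.02 m).
It also fails if it takes over 72 s, if anything falls off the work surface, if the arm or the gripper's body presses on something with over 40 N, if the wrist force passes 120 N, or if a joint passes its speed limit or range.

## Working session

There is one attempt and no reset: what is moved stays moved. The work goes in short steps, Python scripts to look and compute and a tool call to move; the robot and the scene stay as the last step left them, time stands still between calls to the robot, and variables do not carry over. Pictures are saved under pics/ and viewed, on a budget of 10 in all, crops included, one or two more only if the job needs it, and the job is handed in when it is done.

Besides the shell and the picture viewer there is one more tool, called after "Request:" as name([rows], argument=value, ...), one row to a line, values as JSON. servo_tool: Moves the arm, as the interface text tells. Shift numbers are shares of 40 cm and turn numbers shares of 360 degrees, none past 1 either way. Its arguments: {"type":"object","properties":{"targets":{"type":"array"},"grip":{"type":"number"},"squeeze":{"type":"number"}},"required":["targets"]}

```bash
mkdir -p pics; cat > h.py <<'E'
import numpy as np, cv2
from workcell import bot
from scipy.spatial.transform import Rotation as Ro
def grab(n,save=None):
    c=bot.get_calibration(n); p,d=bot.grab_frame(n)
    if save: cv2.imwrite('pics/'+save+'.png',p[:,:,::-1])
    return p,d,c
def cloud(d,c):
    K=np.array(c['intrinsics']);R=np.array(c['R']);t=np.array(c['t'])
    v,u=np.mgrid[:d.shape[0],:d.shape[1]]
    X=np.stack([(u-K[0,2])/K[0,0]*d,(v-K[1,2])/K[1,1]*d,d],-1)
    return (X-t)@R
def proj(P,c):
    q=np.array(c['R'])@np.array(P)+np.array(c['t']);k=np.array(c['intrinsics'])@q
    return k[:2]/k[2]
def move(Pt,yaw=None,s=None):
    "print shift/turn fractions from current pose to TCP target Pt (tool down)"
    s=s or bot.observe();R=Ro.from_euler('xyz',s['tool_rot'])
    dx=R.inv().apply(np.array(Pt)-s['position'])/0.4
    out=dict(zip('xyz',dx.round(4)))
    if yaw is not None:
        # tool x down, tool y horizontal at angle yaw
        y=np.array([np.cos(yaw),np.sin(yaw),0]);x=np.array([0,0,-1.]);z=np.cross(x,y)
        T=Ro.from_matrix(np.c_[x,y,z]); rv=(R.inv()*T).as_rotvec()/(2*np.pi)
        out.update(dict(zip(['wx','wy','wz'],rv.round(4))))
    print(out)
E
python3 - <<'E'
from h import *
s=bot.observe();print({k:np.round(v,3) for k,v in s.items()})
print(Ro.from_euler('xyz',s['tool_rot']).as_matrix().round(2))
for n in('scene','top'):
    p,d,c=grab(n,n+'0');W=cloud(d,c)
    print(n,'cam at',(-np.array(c['R']).T@np.array(c['t'])).round(3))
    for t in ['pin_handle','stand_mouth','slot','magazine_top','loader','petri_dish','oil_bottle','specimen_jar','slide_box','reagent_bottle','marker']:
        for r in bot.trace(n,t)[:4]:
            m=r['mask']&(d>0);P=W[m]
            print(t,round(r['confidence'],2),np.round(r['pixel']),m.sum(),np.median(P,0).round(3),P.min(0).round(3),P.max(0).round(3)) if len(P) else print(t,r['confidence'],r['pixel'])
E
```

```text
{'clock': np.float64(0.0), 'qpos': array([ 1.171,  0.522, -0.036,  1.6  ,  0.021,  1.021, -0.113]), 'qd': array([ 0.001, -0.001, -0.   ,  0.001, -0.   ,  0.   , -0.   ]), 'joint_efforts': array([-1.0000e-03, -9.2710e+01,  1.9800e+00, -3.6993e+01,  1.8000e-02,
        8.0000e-03, -0.0000e+00]), 'position': array([ 0.202, -0.591,  0.231]), 'tool_rot': array([-1.479,  1.57 ,  1.993]), 'force': array([0.082, 0.095, 0.982]), 'moment': array([ 0.028,  0.003, -0.018]), 'grip_width': np.float64(0.086)}
[[-0.    0.32 -0.95]
 [ 0.   -0.95 -0.32]
 [-1.   -0.    0.  ]]
scene cam at [ 1.316 -0.529  0.658]
pin_handle 0.65 [395. 189.] 14461 [0.629 0.175 0.1  ] [ 0.188 -0.007 -0.003] [0.747 0.699 0.18 ]
pin_handle 0.55 [220. 238.] 168 [ 0.605 -0.275  0.093] [ 0.595 -0.282  0.066] [ 0.609 -0.267  0.119]
stand_mouth 0.77 [224. 188.] 810 [ 0.331 -0.15   0.036] [ 0.176 -0.193 -0.001] [ 0.363 -0.075  0.067]
stand_mouth 0.56 [218. 262.] 1214 [ 0.623 -0.281  0.038] [ 0.557 -0.315  0.   ] [ 0.642 -0.236  0.068]
slot 0.91 [392. 189.] 14525 [0.628 0.174 0.1  ] [ 0.259 -0.007 -0.004] [0.747 0.712 0.18 ]
slot 0
[... 2204 characters left out ...]
tle 0.83 [386. 272.] 242 [ 0.429 -0.33   0.047] [ 0.416 -0.365 -0.001] [ 0.447 -0.32   0.075]
oil_bottle 0.3 [119. 188.] 25311 [0.549 0.22  0.101] [ 0.405 -0.007 -0.002] [0.742 0.41  0.181]
specimen_jar 0.87 [424. 266.] 796 [ 0.436 -0.41   0.064] [ 0.41  -0.445 -0.003] [ 0.469 -0.391  0.069]
slide_box 0.92 [446. 186.] 2031 [ 0.621 -0.461  0.04 ] [ 0.568 -0.528 -0.002] [ 0.693 -0.415  0.045]
reagent_bottle 0.74 [362. 184.] 145 [ 0.591 -0.271  0.102] [ 0.585 -0.283  0.063] [ 0.604 -0.263  0.119]
reagent_bottle 0.71 [315. 120.] 1358 [ 0.725 -0.17   0.1  ] [ 0.707 -0.217 -0.002] [ 0.824 -0.137  0.153]
marker 0.6 [272. 253.] 374 [ 0.446 -0.104  0.013] [ 0.385 -0.112 -0.002] [ 0.51  -0.096  0.017]
```

```bash
python3 -c "
import cv2,numpy as np
a=cv2.imread('pics/scene0.png');b=cv2.imread('pics/top0.png')
print(a.shape)
cv2.imwrite('pics/both.png',cv2.resize(np.vstack([a,b]),(400,600)) )"
```

```text
(420, 560, 3)
```

View pics/top0.png

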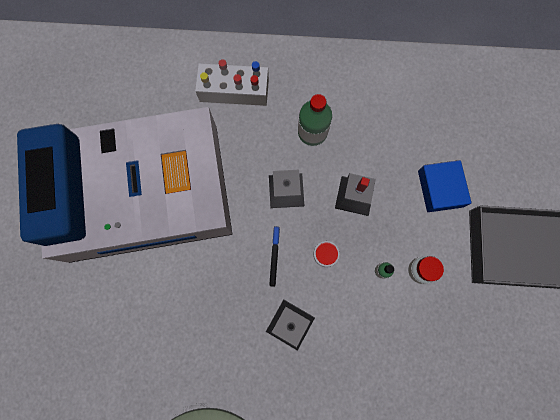

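View pics/scene0.png

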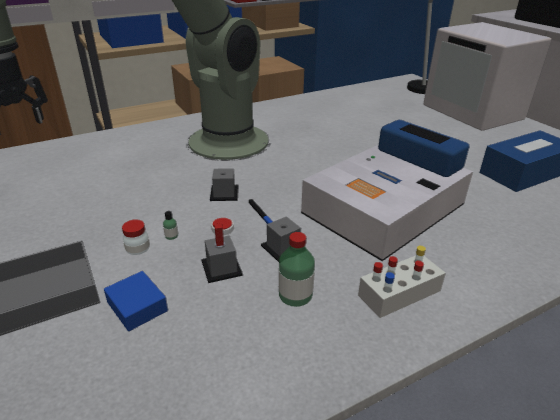

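The top picture shows the pin (red, about 363,184) in its grey stand (357,194), the rightmost of three look-alike stands (the others are at 287,187 and 291,325). The slot is at (134,178) on the loader. Next I'll fit the geometry.

```bash
cat >> h.py <<'E'
def rect(P):
    (cx,cy),(w,h),a=cv2.minAreaRect((P[:,:2]*1000).astype(np.float32)); return np.round([cx,cy,w,h,a],1)
def blob(W,m,zr,xr,yr):
    k=m&(W[...,2]>zr[0])&(W[...,2]<zr[1])&(W[...,0]>xr[0])&(W[...,0]<xr[1])&(W[...,1]>yr[0])&(W[...,1]<yr[1])
    k=cv2.morphologyEx(k.astype(np.uint8),cv2.MORPH_CLOSE,np.ones((3,3)))
    n,l,st,_=cv2.connectedComponentsWithStats(k)
    return (l==1+np.argmax(st[1:,4]))&(W[...,2]>zr[0]) if n>1 else k>0
E
python3 - <<'E'
from h import *
for n in('top','scene'):
    p,d,c=grab(n);W=cloud(d,c);hsv=cv2.cvtColor(p,cv2.COLOR_RGB2HSV);H,S,V=[hsv[...,i].astype(int) for i in range(3)]
    one=d>0
    red=((H<10)|(H>170))&(S>120); blue=(H>95)&(H<125)&(S>110); org=(H>8)&(H<28)&(S>130)
    for nm,m,zr,xr,yr in [('handle top',red,(.11,.125),(.55,.65),(-.33,-.22)),('handle',red,(.07,.125),(.55,.65),(-.33,-.22)),
      ('stand',one,(.058,.07),(.53,.66),(-.33,-.21)),('rim',blue,(.09,.11),(.5,.7),(.1,.26)),('mag',org,(.08,.11),(.5,.7),(.05,.16)),
      ('deck',one,(.092,.108),(.35,.8),(-.02,.3)),('hood',blue,(.165,.185),(.4,.8),(.2,.5))]:
        b=blob(W,m,zr,xr,yr);P=W[b]
        if len(P)>3: print(n,nm,len(P),np.median(P,0).round(4),rect(P))
E
```

```text
top handle top 67 [ 0.5946 -0.2732  0.1158] [ 594.9 -273.7   15.5   16.2   78. ]
top handle 121 [ 0.5906 -0.272   0.1136] [ 594.8 -273.3   15.9   16.2   75.6]
top stand 592 [ 0.5895 -0.2687  0.0645] [ 487.2 -221.8   67.8  307.3   64.6]
top rim 269 [0.5761 0.189  0.1008] [467.9  54.6 411.8  61.1  51.3]
top mag 967 [0.5952 0.1061 0.0992] [487.   20.9 375.3  77.7  38. ]
top deck 16814 [0.5731 0.1552 0.1003] [5.517e+02 8.840e+01 3.794e+02 4.253e+02 3.000e-01]
top hood 3811 [0.5272 0.3132 0.1746] [438.5 171.1 577.2 201.6  56.5]
scene handle top 50 [ 0.6022 -0.2735  0.1153] [ 598.6 -272.7   14.8   16.7   76.4]
scene handle 157 [ 0.6047 -0.2746  0.1   ] [ 599.7 -273.1   15.4   18.6   77.5]
scene stand 434 [ 0.6072 -0.2769  0.0642] [ 946.5 -381.4   60.9  792.9   72.6]
scene rim 112 [0.5763 0.1917 0.0998] [579.8 188.6  72.5  23.9  13. ]
scene mag 322 [0.6001 0.1058 0.0992] [ 955.4 -180.3   88.4  998.9   51. ]
scene deck 6407 [0.6032 0.1424 0.1002] [ 822.2 -157.5  337.1 1188.4   37.2]
scene hood 914 [0.5872 0.3061 0.174 ] [ 938.8  -34.9  214.5 1224.2   47.3]
```

```bash
python3 -c "
from h import *
move([.597,-.273,.27],np.radians(-13))"
```

```text
{'x': np.float64(-0.0968), 'y': np.float64(-0.4335), 'z': np.float64(-1.1912), 'wx': np.float64(-0.1614), 'wy': np.float64(0.0), 'wz': np.float64(0.0)}
```

Request:
servo_tool([
  {"x": -0.0968, "y": -0.364, "z": -1.0, "wx": -0.1614},
  {"x": -0.0968, "y": -0.364, "z": -1.0, "wx": -0.1614},
  {"x": -0.0968, "y": -0.364, "z": -1.0, "wx": -0.1614},
  {"x": -0.0968, "y": -0.364, "z": -1.0, "wx": -0.1614},
  {"x": -0.0968, "y": -0.364, "z": -1.0, "wx": -0.1614},
  {"x": -0.0968, "y": -0.364, "z": -1.0, "wx": -0.1614},
  {"x": -0.0968, "y": -0.364, "z": -1.0, "wx": -0.1614},
  {"x": -0.0968, "y": -0.364, "z": -1.0, "wx": -0.1614},
  {"x": -0.0968, "y": -0.364, "z": -1.0, "wx": -0.1614},
], grip=0.0, squeeze=80)

```text
$.targets[0]: bad value
```

```bash
python3 - <<'E'
from h import *
s=bot.observe();print(s['clock'],s['position'].round(4) if hasattr(s['position'],'round') else s['position'],s['grip_width'],np.round(s['qpos'],2))
p,d,c=grab('wrist','w1');W=cloud(d,c);print((-np.array(c['R']).T@np.array(c['t'])).round(3))
for t in('pin_handle','stand_mouth'):
  for r in bot.trace('wrist',t)[:2]:
    P=W[r['mask']&(d>0)];print(t,r['confidence'],r['pixel'],len(P),np.median(P,0).round(4))
move([.597,-.273,.27],np.radians(-13))
E
```

```text
1.3 [ 0.2023 -0.5913  0.2313] 0.08525177378854876 [ 1.17  0.52 -0.04  1.6   0.02  1.02 -0.11]
[ 0.269 -0.571  0.374]
{'x': np.float64(-0.0968), 'y': np.float64(-0.4335), 'z': np.float64(-1.1912), 'wx': np.float64(-0.1614), 'wy': np.float64(0.0), 'wz': np.float64(0.0)}
```

View pics/w1.png

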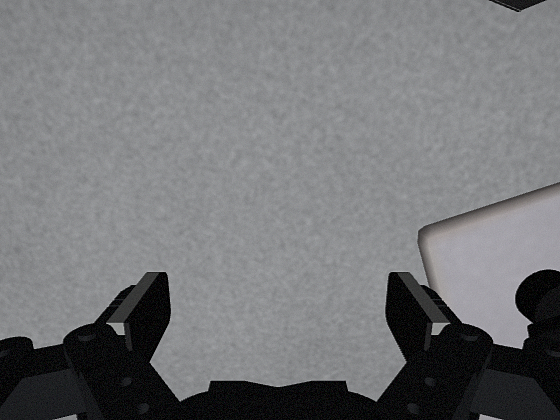

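The move was refused as a bad value, so the wrist view shows only empty bench. I'll retry with all six keys given.

Request:
servo_tool([
  {"x": -0.0968, "y": -0.36, "z": -0.99, "wx": -0.1614, "wy": 0, "wz": 0},
  {"x": -0.0968, "y": -0.36, "z": -0.99, "wx": -0.1614, "wy": 0, "wz": 0},
  {"x": -0.0968, "y": -0.36, "z": -0.99, "wx": -0.1614, "wy": 0, "wz": 0},
  {"x": -0.0968, "y": -0.36, "z": -0.99, "wx": -0.1614, "wy": 0, "wz": 0},
  {"x": -0.0968, "y": -0.36, "z": -0.99, "wx": -0.1614, "wy": 0, "wz": 0},
  {"x": -0.0968, "y": -0.36, "z": -0.99, "wx": -0.1614, "wy": 0, "wz": 0},
  {"x": -0.0968, "y": -0.36, "z": -0.99, "wx": -0.1614, "wy": 0, "wz": 0},
  {"x": -0.0968, "y": -0.36, "z": -0.99, "wx": -0.1614, "wy": 0, "wz": 0},
  {"x": -0.0968, "y": -0.36, "z": -0.99, "wx": -0.1614, "wy": 0, "wz": 0},
], grip=0.0, squeeze=80)

```text
clock: 2.58
position: [0.53, -0.3272, 0.2698]
tool_rot: [-0.987, 1.57, -2.784]
force: [-0.3, -0.1, -0.2]
grip_width: 0.0426
```

```bash
python3 - <<'E'
from h import *
s=bot.observe();print(s['clock'],np.round(s['position'],4),s['grip_width'],np.round(s['qpos'],2))
p,d,c=grab('wrist','w2');W=cloud(d,c);print((-np.array(c['R']).T@np.array(c['t'])).round(3))
for t in('pin_handle','stand_mouth'):
  for r in bot.trace('wrist',t)[:2]:
    P=W[r['mask']&(d>0)];print(t,r['confidence'],r['pixel'],len(P),np.median(P,0).round(4),rect(P[P[:,2]>.11]) if t[0]=='p' else '')
move([.597,-.273,.27],np.radians(-13))
E
```

```text
2.575 [ 0.53   -0.3272  0.2698] 0.04264795396990004 [ 0.7   0.5  -0.35  1.55  0.19  1.13  0.08]
[ 0.546 -0.261  0.413]
pin_handle 0.56 [336.8, 114.1] 647 [ 0.5929 -0.2756  0.1152] [ 596.1 -276.5   15.2   16.    77. ]
stand_mouth 0.83 [322.0, 105.2] 4834 [ 0.5875 -0.2708  0.0637] 
stand_mouth 0.65 [36.6, 49.1] 5375 [ 0.332  -0.1587  0.0309] 
{'x': np.float64(-0.0), 'y': np.float64(0.1331), 'z': np.float64(-0.1719), 'wx': np.float64(-0.0003), 'wy': np.float64(0.0001), 'wz': np.float64(0.0)}
```

View pics/w2.png

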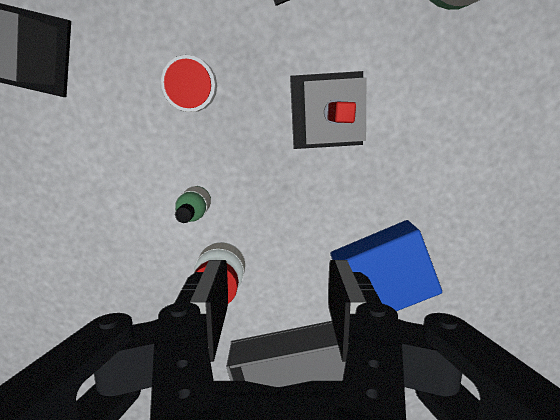

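The wrist view shows the pin handle at (342,112) on its stand (335,110), at about (0.596,-0.275). Handle yaw is -13°. Moving above it and then down.

Request:
servo_tool([
  {"x": 0, "y": 0.1326, "z": -0.1645, "wx": 0, "wy": 0, "wz": 0},
  {"x": 0, "y": 0.1326, "z": -0.1645, "wx": 0, "wy": 0, "wz": 0},
  {"x": 0.1, "y": 0.1326, "z": -0.1645, "wx": 0, "wy": 0, "wz": 0},
  {"x": 0.2, "y": 0.1326, "z": -0.1645, "wx": 0, "wy": 0, "wz": 0},
  {"x": 0.3, "y": 0.1326, "z": -0.1645, "wx": 0, "wy": 0, "wz": 0},
  {"x": 0.4, "y": 0.1326, "z": -0.1645, "wx": 0, "wy": 0, "wz": 0},
  {"x": 0.482, "y": 0.1326, "z": -0.1645, "wx": 0, "wy": 0, "wz": 0},
  {"x": 0.482, "y": 0.1326, "z": -0.1645, "wx": 0, "wy": 0, "wz": 0},
])

```text
clock: 3.72
position: [0.5944, -0.2761, 0.0752]
tool_rot: [-1.56, 1.567, 2.923]
force: [0.1, -0.1, 0.8]
grip_width: 0.0428
```

Request:
servo_tool([
  {"x": 0, "y": 0, "z": 0, "wx": 0, "wy": 0, "wz": 0},
  {"x": 0, "y": 0, "z": 0, "wx": 0, "wy": 0, "wz": 0},
  {"x": 0, "y": 0, "z": 0, "wx": 0, "wy": 0, "wz": 0},
  {"x": 0, "y": 0, "z": 0, "wx": 0, "wy": 0, "wz": 0},
], grip=-1, squeeze=80)

```text
clock: 4.22
position: [0.5948, -0.2767, 0.0767]
tool_rot: [-1.254, 1.568, -3.054]
force: [-2.2, -0.5, 8.2]
grip_width: 0.015
```

```bash
python3 - <<'E'
from h import *
s=bot.observe();print({k:np.round(s[k],4) for k in('clock','position','tool_rot','force','moment','grip_width')})
print(Ro.from_euler('xyz',s['tool_rot']).as_matrix().round(4).tolist())
E
```

```text
{'clock': np.float64(4.225), 'position': array([ 0.5948, -0.2767,  0.0767]), 'tool_rot': array([-1.2537,  1.5681, -3.0542]), 'force': array([-2.1948, -0.4986,  8.1847]), 'moment': array([-0.1618,  0.6453,  0.0129]), 'grip_width': np.float64(0.015)}
[[-0.0027, 0.9737, -0.2277], [-0.0002, -0.2277, -0.9737], [-1.0, -0.0026, 0.0008]]
```

Request:
servo_tool([
  {"x": -0.1, "y": 0, "z": 0, "wx": 0, "wy": 0, "wz": 0},
  {"x": -0.2, "y": 0, "z": 0, "wx": 0, "wy": 0, "wz": 0},
  {"x": -0.3, "y": 0, "z": 0, "wx": 0, "wy": 0, "wz": 0},
  {"x": -0.34, "y": 0, "z": 0, "wx": 0, "wy": 0, "wz": 0},
  {"x": -0.34, "y": 0, "z": 0, "wx": 0, "wy": 0, "wz": 0},
])

```text
clock: 4.85
position: [0.5954, -0.2768, 0.2134]
tool_rot: [-0.69, 1.569, -2.49]
force: [-0.1, -0.1, -1.9]
grip_width: 0.0149
```

```bash
python3 - <<'E'
from h import *
s=bot.observe();print({k:np.round(s[k],4) for k in('clock','position','tool_rot','force','moment','grip_width')})
print(Ro.from_euler('xyz',s['tool_rot']).as_matrix().round(4).tolist())
p,d,c=grab('scene','s2');W=cloud(d,c)
hsv=cv2.cvtColor(p,cv2.COLOR_RGB2HSV);H,S,V=[hsv[...,i].astype(int) for i in range(3)]
P=W[((H<10)|(H>170))&(S>120)&(np.abs(W[...,0]-.6)<.05)&(np.abs(W[...,1]+.275)<.04)]
print(len(P),P.min(0),P.max(0))
# stand hole with pin out
p,d,c=grab('wrist','w3')
cv2.imwrite('pics/c3.png',np.hstack([cv2.imread('pics/s2.png')[140:330,130:330].repeat(2,0).repeat(2,1)[:380],cv2.imread('pics/w3.png')[:380,100:480]]))
E
```

```text
{'clock': np.float64(4.85), 'position': array([ 0.5954, -0.2768,  0.2134]), 'tool_rot': array([-0.6897,  1.5692, -2.4903]), 'force': array([-0.1008, -0.1498, -1.8939]), 'moment': array([ 0.0029,  0.0279, -0.0249]), 'grip_width': np.float64(0.0149)}
[[-0.0013, 0.9737, -0.2278], [-0.001, -0.2278, -0.9737], [-1.0, -0.001, 0.0013]]
8 [ 0.60252377 -0.28136813  0.2056859 ] [ 0.60602115 -0.26857282  0.20951145]
```

View pics/c3.png

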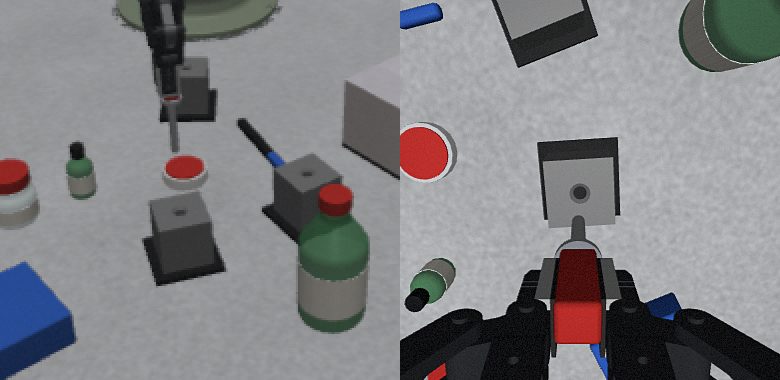

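The pin is out of the stand and hanging upright in the fingers. In the wrist frame the stand hole shows at about (280,192) and the pin tip at about (278,222). Next I measure the hole and the slot.

```bash
cat >> h.py <<'E'
def ray(px,c,z):
    K=np.array(c['intrinsics']);R=np.array(c['R']);t=np.array(c['t'])
    o=-R.T@t;v=R.T@np.linalg.inv(K)@np.array([px[0],px[1],1.]);return o+v*(z-o[2])/v[2]
E
python3 - <<'E'
from h import *
p=cv2.imread('pics/w3.png');c=bot.get_calibration('wrist')
g=cv2.cvtColor(p,cv2.COLOR_BGR2GRAY)
print(g[170:232:2,262:300:2])
n,l,st,ce=cv2.connectedComponentsWithStats((g[170:212,255:305]<100).astype(np.uint8))
for i in range(1,n):
    if st[i,4]>40:
        px=ce[i]+[255,170];print(st[i],px,ray(px,c,.064))
s=bot.observe();print(s['position'],proj(np.array(s['position'])-[0,0,.0727],c))
E
```

```text
[[133 135 136 133 136 137 135 133 134 137 137 135 135 136 137 138 137 134
  138]
 [136 136 135 137 134 139 133 136 134 139 137 138 137 136 136 133 131 136
  133]
 [134 132 136 135 136 139 136 136 137 137 136 139 138 136 134 133 138 133
  136]
 [135 135 137 136 136 135 136 133 132 135 137 132 138 134 136 136 133 138
  134]
 [137 136 134 137 136 133 132 135 137 137 133 128 136 141 136 137 137 134
  135]
 [135 131 138 134 134 134 133 137 130 132 131 134 137 133 140 134 135 138
  140]
 [131 135 132 136 139 133 133 136 138 139 140 135 135 136 129 136 137 131
  135]
 [136 131 131 137 134 136 138  87  86  79  80 113 137 135 134 134 141 137
  128]
 [136 134 132 133 135 118  83  93  73  53  83  94  81 137 135 129 134 130
  135]
 [134 132 132 137 128  88  81  33  46  49  41  45  89  80 136 133 133 134
  134]
 [135 134 133 135  89  91  47  44  41  43  47  44  89  88 135 136 135 134
  134]
 [132 132 133 133  88  96  42  43  39  42  48  43  65  87 121 136 132 135
  135]
 [133 131 133 134  90  95  43  48  44  42  42  41  79  89 121 140 130 134
  135]
 [134 134 133 132  99  95  70  44  49  41  48  
[... 865 characters left out ...]
 121  63  69  67  64  62 130 132 126 128 130 131 130
  131]
 [128 126 130 126 133  68  63  64  63  65  64  94 134 128 131 129 131 127
  127]
 [131 129 127 129 129  90  64  67  67  64  63  74 131 130 130 130 130 130
  134]
 [128 129 126 133 135  60  64  66  62  65  66  52 132 126 122 127 127 124
  128]
 [121 123 121 122 126  56  66  70  61  69  66  48 184 177 179 186 185 179
  176]
 [184 180 177 176 186  60  63  72  66  70  64  50 172 176 179 175 175 167
  165]
 [176 174 172 172 192  57  66  68  60  66  64  44 179 181 179 177 174 176
  169]]
[ 15  14  20  19 290] [279.45517241 192.57586207] [ 0.59619924 -0.27565384  0.064     ]
[ 0.594614   -0.27655422  0.21142914] [277.42201177 221.74147448]
```

```bash
python3 -c "
from h import *
move([.578,.189-.0,.26])"
```

```text
{'x': np.float64(-0.121), 'y': np.float64(-0.3059), 'z': np.float64(-1.1238)}
```

Request:
servo_tool([
  {"x": -0.022, "y": -0.272, "z": -0.99, "wx": -0.0722, "wy": 0, "wz": 0},
  {"x": -0.022, "y": -0.272, "z": -0.99, "wx": -0.0722, "wy": 0, "wz": 0},
  {"x": -0.022, "y": -0.272, "z": -0.99, "wx": -0.0722, "wy": 0, "wz": 0},
  {"x": -0.022, "y": -0.272, "z": -0.99, "wx": -0.0722, "wy": 0, "wz": 0},
  {"x": -0.022, "y": -0.272, "z": -0.99, "wx": -0.0722, "wy": 0, "wz": 0},
  {"x": -0.022, "y": -0.272, "z": -0.99, "wx": -0.0722, "wy": 0, "wz": 0},
  {"x": -0.022, "y": -0.272, "z": -0.99, "wx": -0.0722, "wy": 0, "wz": 0},
  {"x": -0.022, "y": -0.272, "z": -0.99, "wx": -0.0722, "wy": 0, "wz": 0},
  {"x": -0.022, "y": -0.272, "z": -0.99, "wx": -0.0722, "wy": 0, "wz": 0},
  {"x": -0.022, "y": -0.272, "z": -0.99, "wx": -0.0722, "wy": 0, "wz": 0},
])

```text
clock: 6.2
position: [0.5789, 0.1324, 0.2198]
tool_rot: [-1.732, 1.566, -3.081]
force: [0.6, -0.1, -2.6]
grip_width: 0.0149
```

```bash
python3 - <<'E'
from h import *
s=bot.observe();print({k:np.round(s[k],4) for k in('clock','position','force','moment','grip_width','qpos')})
p,d,c=grab('wrist','w4');W=cloud(d,c)
hsv=cv2.cvtColor(p,cv2.COLOR_RGB2HSV);H,S,V=[hsv[...,i].astype(int) for i in range(3)]
blue=((H>95)&(H<125)&(S>110)).astype(np.uint8); blue=cv2.morphologyEx(blue,cv2.MORPH_CLOSE,np.ones((3,3)))
n,l,st,ce=cv2.connectedComponentsWithStats(blue)
for i in range(1,n):
    if st[i,4]>300:
        m=l==i;v,u=np.nonzero(m)
        P=np.array([ray((a,b),c,.1) for a,b in zip(u,v)]);print(st[i],ce[i],rect(P))
P=W[(H>8)&(H<28)&(S>130)&(d>0)];print('mag',rect(P),np.median(P,0))
E
```

```text
{'clock': np.float64(6.2), 'position': array([0.5789, 0.1324, 0.2198]), 'force': array([ 0.6049, -0.125 , -2.5877]), 'moment': array([-0.0178, -0.0825, -0.02  ]), 'grip_width': np.float64(0.0149), 'qpos': array([ 0.0415,  0.5301, -0.5271,  1.6737,  0.3001,  1.0245, -0.3622])}
[ 241  111  107   38 2442] [294.61875512 129.58517609] [577.5 186.2  73.8  24.9  13.6]
mag [551.3 -20.8 559.1 276.3  37.3] [0.60627781 0.11407107 0.09889419]
```

View pics/w4.png

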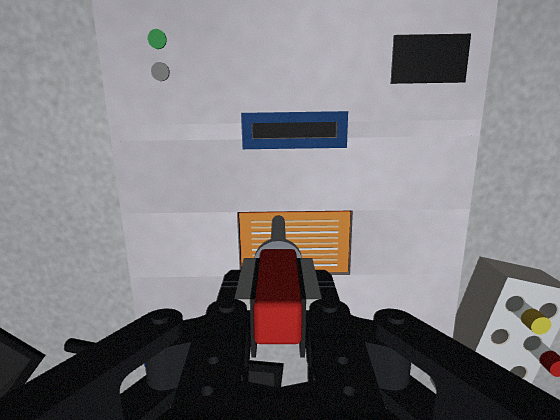

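The slot's blue rim is centred at (295,130) in the wrist view, which gives (0.5775, 0.1862) at 13.6° with rim size 74×25 mm, as expected. I'll hover the tip just above it and check again.

```bash
python3 -c "
from h import *
move([.5775,.1862,.19],np.radians(13.6))"
```

```text
{'x': np.float64(0.075), 'y': np.float64(0.0264), 'z': np.float64(-0.1314), 'wx': np.float64(-0.0024), 'wy': np.float64(-0.0001), 'wz': np.float64(0.0007)}
```

Request:
servo_tool([
  {"x": 0.0, "y": 0.0264, "z": -0.1314, "wx": -0.0024, "wy": 0, "wz": 0.0007},
  {"x": 0.075, "y": 0.0264, "z": -0.1314, "wx": -0.0024, "wy": 0, "wz": 0.0007},
  {"x": 0.075, "y": 0.0264, "z": -0.1314, "wx": -0.0024, "wy": 0, "wz": 0.0007},
  {"x": 0.075, "y": 0.0264, "z": -0.1314, "wx": -0.0024, "wy": 0, "wz": 0.0007},
])

```text
clock: 6.75
position: [0.578, 0.1853, 0.1907]
tool_rot: [2.923, 1.57, 1.588]
force: [-1.4, -0.1, -1.6]
grip_width: 0.0153
```

```bash
python3 - <<'E'
from h import *
s=bot.observe();print({k:np.round(s[k],4) for k in('clock','position','force','moment','grip_width')})
p,d,c=grab('wrist','w5')
hsv=cv2.cvtColor(p,cv2.COLOR_RGB2HSV);H,S,V=[hsv[...,i].astype(int) for i in range(3)]
blue=((H>95)&(H<125)&(S>110)).astype(np.uint8)
n,l,st,ce=cv2.connectedComponentsWithStats(blue)
for i in range(1,n):
    if st[i,4]>300:
        v,u=np.nonzero(l==i)
        P=np.array([ray((a,b),c,.1) for a,b in zip(u,v)]);print(st[i],rect(P))
a=np.radians(13.6);X=np.array([np.cos(a),np.sin(a),0]);Y=np.array([-np.sin(a),np.cos(a),0])
im=p[:,:,::-1].copy()
C=np.array([.5775,.1862,.1])
for x,y in((-.03,-.0055),(.03,-.0055),(.03,.0055),(-.03,.0055)):cv2.circle(im,tuple(int(round(q)) for q in proj(C+x*X+y*Y,c)),2,(0,255,0),-1)
t=np.array(s['position'])-[0,0,.0727];print(proj(t,c))
for x,y in((-.004,0),(.004,0),(0,.004),(0,-.004)):cv2.circle(im,tuple(int(round(q)) for q in proj(t+x*X+y*Y,c)),1,(255,0,255),-1)
cv2.imwrite('pics/c5.png',cv2.resize(im[130:280,180:380],None,fx=4,fy=4,interpolation=cv2.INTER_CUBIC))
E
```

```text
{'clock': np.float64(6.75), 'position': array([0.578 , 0.1853, 0.1907]), 'force': array([-1.4145, -0.1352, -1.6344]), 'moment': array([ 0.0367,  0.0519, -0.0095]), 'grip_width': np.float64(0.0153)}
[   11     0   535    50 23333] [551.1 296.  304.1  25.7  13.5]
[ 222  195  113   36 2411] [577.5 185.9  73.9  24.2  13.5]
[278.52900829 221.95133582]
```

View pics/c5.png

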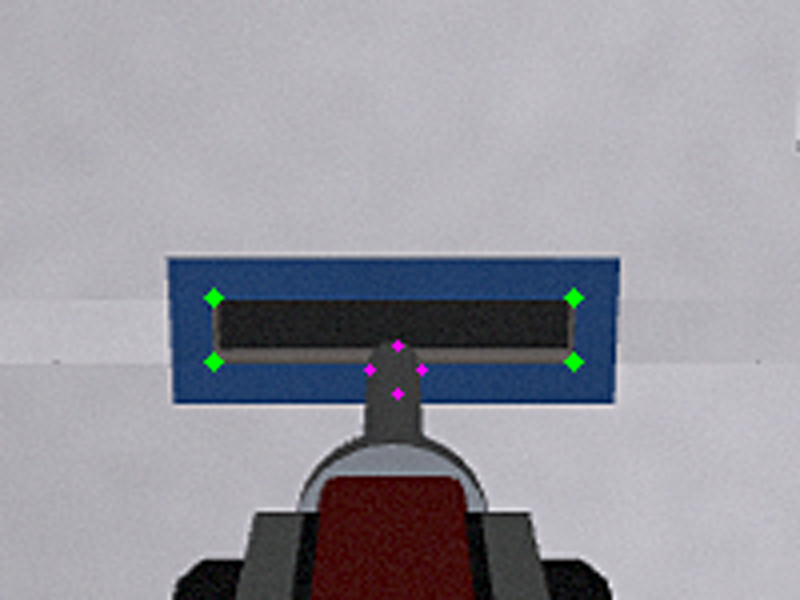

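The tip sits over the slot, with my predicted dots agreeing to about 0.5 mm. Lowering it into the slot mouth.

Request:
servo_tool([
  {"x": 0.02, "y": 0.0, "z": -0.001, "wx": 0, "wy": 0, "wz": 0},
  {"x": 0.04, "y": 0.0, "z": -0.001, "wx": 0, "wy": 0, "wz": 0},
  {"x": 0.06, "y": 0.0, "z": -0.001, "wx": 0, "wy": 0, "wz": 0},
  {"x": 0.06, "y": 0.0, "z": -0.001, "wx": 0, "wy": 0, "wz": 0},
  {"x": 0.06, "y": 0.0, "z": -0.001, "wx": 0, "wy": 0, "wz": 0},
])

```text
clock: 7.42
position: [0.5781, 0.1859, 0.1671]
tool_rot: [2.37, 1.57, 1.035]
force: [0.8, 0.5, -1.8]
grip_width: 0.015
```

Request:
servo_tool([
  {"x": 0.0, "y": 0.0, "z": 0, "wx": 0, "wy": 0, "wz": 0},
  {"x": 0, "y": 0.0, "z": 0, "wx": 0, "wy": 0, "wz": 0},
])

```text
clock: 7.68
position: [0.5782, 0.186, 0.1673]
tool_rot: [2.236, 1.569, 0.901]
force: [1.3, -0.2, -1.7]
grip_width: 0.0151
```

Request:
servo_tool([
  {"x": 0.01, "y": 0.0, "z": 0, "wx": 0, "wy": 0, "wz": 0},
  {"x": 0.02, "y": 0.0, "z": 0, "wx": 0, "wy": 0, "wz": 0},
  {"x": 0.028, "y": 0.0, "z": 0, "wx": 0, "wy": 0, "wz": 0},
  {"x": 0.028, "y": 0.0, "z": 0, "wx": 0, "wy": 0, "wz": 0},
])

```text
clock: 8.18
position: [0.578, 0.186, 0.1557]
tool_rot: [2.504, 1.57, 1.169]
force: [-0.7, -0.4, -1.9]
grip_width: 0.0152
```

Request:
servo_tool([
  {"x": 0.004, "y": 0.0, "z": 0, "wx": 0, "wy": 0, "wz": 0},
  {"x": 0.004, "y": 0.0, "z": 0, "wx": 0, "wy": 0, "wz": 0},
])

```text
clock: 8.43
position: [0.578, 0.1859, 0.154]
tool_rot: [2.619, 1.57, 1.285]
force: [0.8, -0.7, -1.2]
grip_width: 0.0152
```

Request:
servo_tool([
  {"x": 0.005, "y": 0.0, "z": 0, "wx": 0, "wy": 0, "wz": 0},
  {"x": 0.005, "y": 0.0, "z": 0, "wx": 0, "wy": 0, "wz": 0},
])

```text
clock: 8.68
position: [0.578, 0.1859, 0.1519]
tool_rot: [2.722, 1.57, 1.388]
force: [-0.4, 0.5, -1.4]
grip_width: 0.015
```

Request:
servo_tool([
  {"x": 0.005, "y": 0.0, "z": 0, "wx": 0, "wy": 0, "wz": 0},
  {"x": 0.005, "y": 0.0, "z": 0, "wx": 0, "wy": 0, "wz": 0},
])

```text
clock: 8.93
position: [0.5781, 0.186, 0.15]
tool_rot: [2.473, 1.57, 1.139]
force: [0.6, -1.0, 2.2]
grip_width: 0.0148
```

Request:
servo_tool([
  {"x": 0.0025, "y": 0.0, "z": 0, "wx": 0, "wy": 0, "wz": 0},
  {"x": 0.0025, "y": 0.0, "z": 0, "wx": 0, "wy": 0, "wz": 0},
])

```text
clock: 9.18
position: [0.5781, 0.186, 0.1491]
tool_rot: [2.366, 1.57, 1.032]
force: [-1.3, 0.8, 4.9]
grip_width: 0.0149
```

Request:
servo_tool([
  {"x": 0.0025, "y": 0.0, "z": 0, "wx": 0, "wy": 0, "wz": 0},
  {"x": 0.0025, "y": 0.0, "z": 0, "wx": 0, "wy": 0, "wz": 0},
])

```text
clock: 9.43
position: [0.5781, 0.186, 0.1481]
tool_rot: [2.309, 1.57, 0.974]
force: [-1.8, -0.2, 5.4]
grip_width: 0.0148
```

Force rose only 0.5 N over 1 mm, which is how the tab should feel. Continuing gently.

Request:
servo_tool([
  {"x": 0.0038, "y": 0.0, "z": 0, "wx": 0, "wy": 0, "wz": 0},
  {"x": 0.0038, "y": 0.0, "z": 0, "wx": 0, "wy": 0, "wz": 0},
])

```text
clock: 9.68
position: [0.5782, 0.1861, 0.1467]
tool_rot: [2.275, 1.569, 0.94]
force: [-1.1, -0.5, 4.9]
grip_width: 0.015
```

Request:
servo_tool([
  {"x": 0.0038, "y": 0.0, "z": 0, "wx": 0, "wy": 0, "wz": 0},
  {"x": 0.0038, "y": 0.0, "z": 0, "wx": 0, "wy": 0, "wz": 0},
])

```text
clock: 9.93
position: [0.5782, 0.186, 0.1451]
tool_rot: [2.282, 1.569, 0.948]
force: [-0.7, 0.2, 3.8]
grip_width: 0.015
```

```bash
cat > mag.py <<'E'
from h import *
s=bot.observe();print(np.round(s['force'],2),np.round(s['position'],4),s['clock'])
p,d,c=grab('scene','mag');W=cloud(d,c)
hsv=cv2.cvtColor(p,cv2.COLOR_RGB2HSV);H,S=hsv[...,0].astype(int),hsv[...,1].astype(int)
m=(H>8)&(H<28)&(S>130)&(d>0)&(abs(W[...,0]-.597)<.07)&(abs(W[...,1]-.106)<.06)
print('mag z pct',m.sum(),np.percentile(W[m][:,2],[10,50,90]).round(4))
m=((H<10)|(H>170))&(S>120)&(d>0)&(abs(W[...,0]-s['position'][0])<.02)&(abs(W[...,1]-s['position'][1])<.02)&(W[...,2]>.07)
if m.any(): print('handle z range',m.sum(),W[m][:,2].min().round(4),W[m][:,2].max().round(4))
E
python3 mag.py
```

```text
[-0.7   0.22  3.79] [0.5782 0.186  0.1451] 9.925
mag z pct 467 [0.1045 0.1173 0.1217]
handle z range 85 0.1367 0.1857
```

The magazine has sprung up, with its top at about 0.12 m. Holding briefly, then withdrawing straight up.

Request:
servo_tool([
  {"x": 0, "y": 0, "z": 0, "wx": 0, "wy": 0, "wz": 0},
  {"x": 0, "y": 0, "z": 0, "wx": 0, "wy": 0, "wz": 0},
  {"x": -0.05, "y": 0, "z": 0, "wx": 0, "wy": 0, "wz": 0},
  {"x": -0.1, "y": 0, "z": 0, "wx": 0, "wy": 0, "wz": 0},
  {"x": -0.18, "y": 0, "z": 0, "wx": 0, "wy": 0, "wz": 0},
  {"x": -0.2, "y": 0, "z": 0, "wx": 0, "wy": 0, "wz": 0},
  {"x": -0.2, "y": 0, "z": 0, "wx": 0, "wy": 0, "wz": 0},
])

```text
clock: 10.85
position: [0.5781, 0.1859, 0.2256]
tool_rot: [1.964, 1.569, 0.629]
force: [-0.2, -0.3, -1.1]
grip_width: 0.0145
```

```bash
python3 mag.py; python3 -c "
from h import *
move([.5955,-.2764,.225],np.radians(-13))"
```

```text
[-0.18 -0.27 -1.14] [0.5781 0.1859 0.2256] 10.85
mag z pct 474 [0.1037 0.1165 0.1209]
handle z range 92 0.2179 0.2651
{'x': np.float64(-0.0012), 'y': np.float64(-0.2274), 'z': np.float64(1.1336), 'wx': np.float64(0.0737), 'wy': np.float64(-0.0001), 'wz': np.float64(-0.0001)}
```

Request:
servo_tool([
  {"x": 0, "y": -0.2, "z": 0.99, "wx": 0.0737, "wy": 0, "wz": 0},
  {"x": 0, "y": -0.2, "z": 0.99, "wx": 0.0737, "wy": 0, "wz": 0},
  {"x": 0, "y": -0.2, "z": 0.99, "wx": 0.0737, "wy": 0, "wz": 0},
  {"x": 0, "y": -0.2, "z": 0.99, "wx": 0.0737, "wy": 0, "wz": 0},
  {"x": 0, "y": -0.2, "z": 0.99, "wx": 0.0737, "wy": 0, "wz": 0},
  {"x": 0, "y": -0.2, "z": 0.99, "wx": 0.0737, "wy": 0, "wz": 0},
  {"x": 0, "y": -0.2, "z": 0.99, "wx": 0.0737, "wy": 0, "wz": 0},
  {"x": 0, "y": -0.2, "z": 0.99, "wx": 0.0737, "wy": 0, "wz": 0},
  {"x": 0, "y": -0.2, "z": 0.99, "wx": 0.0737, "wy": 0, "wz": 0},
  {"x": 0, "y": -0.2, "z": 0.99, "wx": 0.0737, "wy": 0, "wz": 0},
])

```text
clock: 12.15
position: [0.5928, -0.2167, 0.2243]
tool_rot: [-2.87, 1.57, 1.617]
force: [0.1, -0.0, -0.9]
grip_width: 0.0152
```

```bash
python3 -c "
from h import *
s=bot.observe();print(np.round(s['position'],4))
move([.5955,-.2764,.155],np.radians(-13))"
```

```text
[ 0.5928 -0.2167  0.2243]
{'x': np.float64(0.173), 'y': np.float64(0.04), 'z': np.float64(0.1442), 'wx': np.float64(0.0003), 'wy': np.float64(-0.0002), 'wz': np.float64(0.0001)}
```

Request:
servo_tool([
  {"x": 0, "y": 0.04, "z": 0.1442, "wx": 0, "wy": 0, "wz": 0},
  {"x": 0.03, "y": 0.04, "z": 0.1442, "wx": 0, "wy": 0, "wz": 0},
  {"x": 0.1, "y": 0.04, "z": 0.1442, "wx": 0, "wy": 0, "wz": 0},
  {"x": 0.173, "y": 0.04, "z": 0.1442, "wx": 0, "wy": 0, "wz": 0},
  {"x": 0.173, "y": 0.04, "z": 0.1442, "wx": 0, "wy": 0, "wz": 0},
  {"x": 0.173, "y": 0.04, "z": 0.1442, "wx": 0, "wy": 0, "wz": 0},
])

```text
clock: 12.9
position: [0.5961, -0.276, 0.1561]
tool_rot: [2.603, 1.569, 0.808]
force: [0.4, 0.2, -1.4]
grip_width: 0.0149
```

```bash
python3 - <<'E'
from h import *
s=bot.observe();print(np.round(s['position'],4),np.round(s['force'],1))
p,d,c=grab('wrist','w6');im=p[:,:,::-1].copy()
h=np.array([.5962,-.2757,.064])
for k in np.arange(0,6.28,.5):
  for r,z,o,col in((.0085,.064,h,(0,255,0)),(.004,s['position'][2]-.0727,s['position'],(255,0,255))):
    q=proj([o[0]+r*np.cos(k),o[1]+r*np.sin(k),z],c);cv2.circle(im,tuple(int(round(x)) for x in q),0,col,-1)
cv2.imwrite('pics/c6.png',cv2.resize(im[160:260,210:350],None,fx=5,fy=5,interpolation=cv2.INTER_CUBIC))
move([.5955,-.2764,.155],np.radians(-13))
E
```

```text
[ 0.5961 -0.276   0.1561] [ 0.4  0.2 -1.4]
{'x': np.float64(0.0036), 'y': np.float64(-0.0017), 'z': np.float64(0.0008), 'wx': np.float64(0.0003), 'wy': np.float64(-0.0002), 'wz': np.float64(-0.0002)}
```

View pics/c6.png

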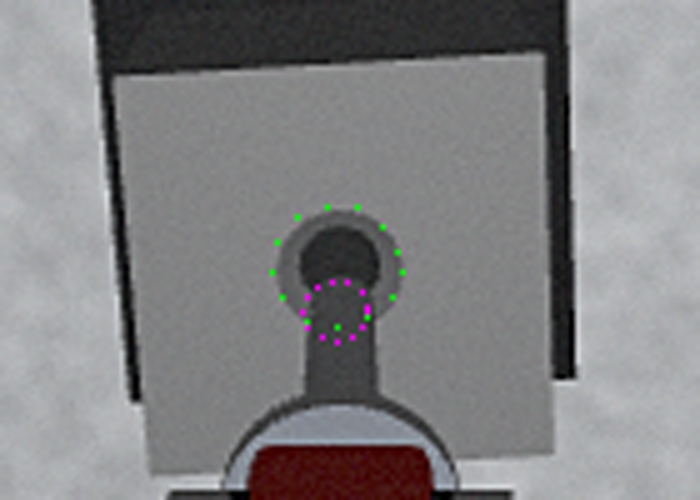

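The pin is aligned over the hole, with the hole and shaft columns agreeing (340 and 341 in the zoomed crop). Lowering.

Request:
servo_tool([
  {"x": 0.03, "y": 0, "z": 0, "wx": 0, "wy": 0, "wz": 0},
  {"x": 0.055, "y": 0, "z": 0, "wx": 0, "wy": 0, "wz": 0},
  {"x": 0.08, "y": 0, "z": 0, "wx": 0, "wy": 0, "wz": 0},
  {"x": 0.08, "y": 0, "z": 0, "wx": 0, "wy": 0, "wz": 0},
])

```text
clock: 13.45
position: [0.5958, -0.276, 0.1233]
tool_rot: [-2.944, 1.57, 1.544]
force: [-0.3, -0.8, -0.7]
grip_width: 0.0147
```

Request:
servo_tool([
  {"x": 0.03, "y": 0, "z": 0, "wx": 0, "wy": 0, "wz": 0},
  {"x": 0.06, "y": 0, "z": 0, "wx": 0, "wy": 0, "wz": 0},
  {"x": 0.09, "y": 0, "z": 0, "wx": 0, "wy": 0, "wz": 0},
  {"x": 0.11, "y": 0, "z": 0, "wx": 0, "wy": 0, "wz": 0},
  {"x": 0.116, "y": 0, "z": 0, "wx": 0, "wy": 0, "wz": 0},
  {"x": 0.116, "y": 0, "z": 0, "wx": 0, "wy": 0, "wz": 0},
])

```text
clock: 14.2
position: [0.5959, -0.2759, 0.077]
tool_rot: [-3.039, 1.57, 1.449]
force: [0.9, 0.7, -1.2]
grip_width: 0.0152
```

```bash
python3 mag.py
```

```text
[ 0.92  0.66 -1.19] [ 0.5959 -0.2759  0.077 ] 14.2
mag z pct 467 [0.1031 0.1166 0.121 ]
handle z range 2 0.0707 0.072
```

Request:
servo_tool([
  {"x": 0, "y": 0, "z": 0, "wx": 0, "wy": 0, "wz": 0},
  {"x": 0, "y": 0, "z": 0, "wx": 0, "wy": 0, "wz": 0},
  {"x": 0, "y": 0, "z": 0, "wx": 0, "wy": 0, "wz": 0},
  {"x": 0, "y": 0, "z": 0, "wx": 0, "wy": 0, "wz": 0},
], grip=0.0)

```text
clock: 14.75
position: [0.596, -0.276, 0.0771]
tool_rot: [2.985, 1.57, 1.19]
force: [0.7, 0.6, -0.0]
grip_width: 0.0427
```

Request:
servo_tool([
  {"x": -0.03, "y": 0, "z": 0, "wx": 0, "wy": 0, "wz": 0},
  {"x": -0.1, "y": 0, "z": 0, "wx": 0, "wy": 0, "wz": 0},
  {"x": -0.2, "y": 0, "z": 0, "wx": 0, "wy": 0, "wz": 0},
  {"x": -0.3, "y": 0, "z": 0, "wx": 0, "wy": 0, "wz": 0},
  {"x": -0.4, "y": 0, "z": 0, "wx": 0, "wy": 0, "wz": 0},
  {"x": -0.4, "y": 0, "z": 0.2, "wx": 0, "wy": 0, "wz": 0},
  {"x": -0.4, "y": 0, "z": 0.2, "wx": 0, "wy": 0, "wz": 0},
  {"x": -0.4, "y": 0, "z": 0.2, "wx": 0, "wy": 0, "wz": 0},
])

```text
clock: 15.75
position: [0.5773, -0.3556, 0.2373]
tool_rot: [2.963, 1.57, 1.165]
force: [-0.5, 0.8, -0.8]
grip_width: 0.0424
```

```bash
python3 mag.py; python3 - <<'E'
from h import *
for n in('scene','wrist','top'):
    p,d,c=grab(n,'f_'+n);W=cloud(d,c);hsv=cv2.cvtColor(p,cv2.COLOR_RGB2HSV);H,S=hsv[...,0].astype(int),hsv[...,1].astype(int)
    m=((H<10)|(H>170))&(S>120)&(d>0)&(abs(W[...,0]-.596)<.03)&(abs(W[...,1]+.275)<.03)&(W[...,2]>.06)
    for a,b in((.11,.125),(.07,.11)):
        P=W[m&(W[...,2]>a)&(W[...,2]<b)]
        if len(P)>4: print(n,(a,b),len(P),rect(P),P[:,2].max().round(4))
for t in ['petri_dish','oil_bottle','specimen_jar','slide_box','reagent_bottle','marker']:
    r=bot.trace('top',t)[:1]
    if r: P=W[r[0]['mask']&(d>0)];print(t,r[0]['pixel'],np.median(P,0).round(3))
E
```

```text
[-0.49  0.76 -0.8 ] [ 0.5773 -0.3556  0.2373] 15.75
mag z pct 475 [0.1035 0.1168 0.121 ]
scene (0.11, 0.125) 51 [ 600.  -271.6   16.3   17.6    4.7] 0.1181
scene (0.07, 0.11) 110 [ 603.  -275.4   17.5   11.4   47. ] 0.1098
wrist (0.11, 0.125) 550 [ 596.2 -275.4   15.8   15.2   77.1] 0.118
top (0.11, 0.125) 70 [ 594.9 -272.6   15.7   16.9   72.8] 0.1197
top (0.07, 0.11) 52 [ 590.4 -268.7   18.1    8.7   42.2] 0.1085
petri_dish [325.6, 255.2] [ 0.459 -0.214  0.017]
oil_bottle [384.8, 269.6] [ 0.429 -0.329  0.048]
specimen_jar [422.3, 265.4] [ 0.436 -0.41   0.064]
slide_box [446.5, 200.7] [ 0.594 -0.468  0.04 ]
marker [273.0, 251.0] [ 0.449 -0.104  0.013]
```

View pics/f_scene.png

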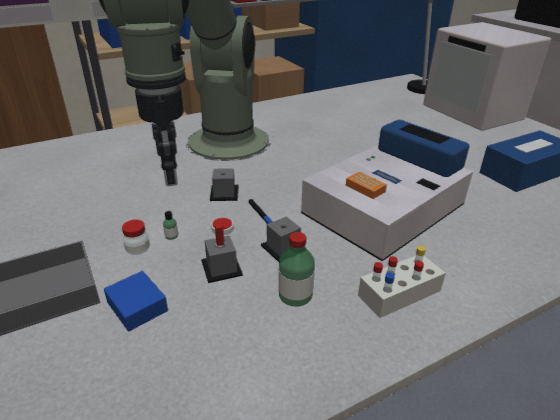

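The scene view shows the pin upright in its stand (220,240) and the magazine raised (366,184). The slide box is unmoved at (137,300); its shifted reading in the top view comes from the arm covering part of it. Handing in.

```bash
python3 -c "
from workcell import bot
print(bot.job_done())"
```

```text
the job is handed in; nothing more can be done
None
```

I handed the job in at about 16 s of the allowed 72 s. The magazine is up and the pin is back in its stand. No verdict was reported, so the results below are my own measurements.

- **Release:** I took the pin from the rightmost stand and felt downward at the slot's centre. Contact came about 22 mm below the deck. The tab yielded at about 7 N by the wrist force reading, well under the 20 N limit, and the magazine sprang up after about 5 mm.
- **Magazine:** its top measured about 0.117–0.121 m, against the required 0.112–0.128 m. I did not measure its lean, but it looks level in the picture.
- **Pin:** the handle's top is at about 0.116–0.119 m, which puts its centre near 0.092–0.095 m. It stands upright, and the wrist camera puts it within 1 mm of the hole.
- **Bystanders:** four of the six measured within 3 mm of where they started.
    - **Slide box:** its top-camera reading disagreed by 27 mm because the arm hid part of it. In the scene picture it is at its original place.
    - **Reagent bottle:** it was not detected in the last top view. It looks unmoved in the scene picture.
- **Robot:** the gripper is open and clear of everything.

One early move call was refused as a bad value and did nothing. I repeated it with all six keys filled in.

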